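# Clamp the amber filter in the lens barrel

### The job

The lens and the brass spacer already lie in the lens barrel. Put the amber filter into the barrel, flange down, so that it sits flat on the spacer, then screw the black ring on the barrel clockwise (seen from above) to its stop so that it clamps the filter, and let go.

Things in the scene. Friction and masses are not known exactly. Their poses are not given: they have to be found in the camera images.
- amber_filter: Loose upright filter cell, 54 mm tall, 70 g: black flange 40 mm across and 12 mm high, above it a silvery neck 24 mm across with an amber band and amber glass in its top. Origin: centre of the flange's underside; z up the neck. Grip only the neck's top 18 mm, any yaw, so the fingers stay above the ring when it is seated. Two like cells, blue and green, are not wanted.
- barrel_seat (a point): Centre of the spacer's top face in the barrel, where the filter's underside must rest: on the barrel's axis, 22 mm above the bench, z up. The barrel stands fixed and upright: dark round foot 92 mm across and 10 mm high, aluminium tube of 58 mm outer and 48 mm inner diameter, its top 18 mm above the seat, and the clamp ring on it. A tall centrifuge fills x > 0.47 m, y < -0.42 m.
- clamp_ring (a joint): Angle of the ring, rad: 0 open (white line on it at the foot's white mark), growing clockwise seen from above to the stop at 1.2 (69 degrees; line at the red mark). Starts at 0 to 0.15; one grasp is enough. Light friction, 0.06 N m; stays where left; sinks 2 mm over the turn. It draws three jaws in over a seated filter's flange; turned too early they bar the bore.
- ring_top (a point): Centre of the ring's top face, on the barrel's axis, 32 mm above the seat when open. Black knurled clamp ring, 64 mm outer and 53 mm inner diameter, 20 mm high. Grip it from above across its outside, any yaw, by the upper 15 to 20 mm, astride the filter's neck, whose top stands 22 mm (ring open) to 24 mm above the ring's. Free space beside it down to the foot.

How it is judged:
On the way:
1. the amber filter sits in the barrel while the ring is still open (horizontal distance between amber_filter and barrel_seat below 0.01 m and z of amber_filter in the frame of barrel_seat below 0.005 m and angle between amber_filter's own z axis and vertical below 0.17 rad and value of joint clamp_ring below 0.5 rad), for 0.2 s.
At the end, for the whole second after the job is handed in: The amber filter rests upright (within 10 degrees) on the spacer in the barrel, its underside within 5 mm of the seat's height and 10 mm of its axis, and the clamp ring, turned after the filter went in, is at 1.0 rad or more, within about 11 degrees of its stop (horizontal distance between amber_filter and barrel_seat below 0.01 m and z of amber_filter in the frame of barrel_seat between -0.005 and 0.005 m and angle between amber_filter's own z axis and vertical below 0.17 rad and linear speed of amber_filter below 0.02 m/s and value of joint clamp_ring above 1 rad); the robot touches nothing.
It also fails if it takes over 48 s, if anything falls off the work surface, if the arm or the gripper's body presses on something with over 40 N, if the wrist force passes 120 N, or if a joint passes its speed limit or range.

### The arm

A 7-joint arm with a two-finger parallel gripper is mounted at the origin on a cart in front of the work surface, level with it; the furniture and walls round the work are solid. World frame = base frame: x ahead of the robot, y to its left, z up, the work surface at z = 0. Lengths are in m, angles in rad, forces in N, time in s.
With the tool pointing down it reaches from about 0.425 to 0.825 m from the base axis. Payload 3.6 kg.
Tool frame: the origin (TCP) lies where the fingers leave the gripper's body, on its centre line; the fingertips stand 73 mm ahead of it and the grasp point (between the pads) lies 54 mm ahead of it; x points along the fingers, y is the direction in which the jaws open and shut, and the axes are right-handed (so a half turn about x gives the same grasp; the last joint's range is limited). The gripper opens to 85 mm and grips with 20 to 120 N. Pads are 22 mm wide; open, the fingers measure 114 mm over their backs; the gripper's body (76 mm by 85 mm) begins 54 mm behind the grasp point. The pads swing forward as they close: fully open they stand 13 mm farther back than shut.
Start: joints at [-1.254, 0.615, -0.013, 1.423, 0.008, 1.103, -0.04], TCP at [0.218, 0.612, 0.304] pointing down, gripper open.
Joint ranges: [-3.12, 3.12], [-0.3, 2.06], [-1.34, 1.32], [0.26, 2.42], [-1.36, 4.5], [0.01, 1.98], [-2.84, 2.84]. Speed limits (rad/s): [2.79, 2.79, 3.14, 3.14, 3.14, 3.14, 3.14].

### API

Orientations are given as a unit quaternion [x, y, z, w].
In Python, from station import arm, snapshot, camera_info, ticket gives the robot as it stands. Calls block until the motion is done:
- arm.movep(position, orientation): joint-space move of the TCP to a pose.
- arm.line_to(position, velocity=0.15, ori=None): straight line of the TCP; ori=None keeps the orientation; velocity is the mean speed in m/s.
- arm.move_j(angles): joint-space move.
- arm.move_gripper(opening, effort=None): opening from 0.0 (shut) to 1.0 (fully open); effort is the grip in N (None keeps the last); returns when the fingers have stopped.
- arm.pause(seconds).
- arm.ik(position, orientation): joint angles nearest the present ones, or None.
- snapshot(name): name is "side" or "top"; returns the picture (480x640x3 uint8, blue, green, red); there is no depth.
- camera_info(name): a dict with "fx", "fy", "cx", "cy" (pixels), "R" (3x3) and "t" (3): a world point X has camera coordinates R X + t. Camera axes: x right, y down, z forward; pixel columns grow to the right and rows downward; lengths in m; the calibration is good to about 2 mm. A picture is of the moment at which its call begins. camera_info takes no time and is no camera call.
A pose or a line that the arm cannot do raises arm.MotionError and nothing moves.
- ticket.finish_job(): hands the job in, once; it reports no verdict.
Readings, each from a call of its own:
- arm.read_time(): time.
- arm.read_joint_positions(): joint angles.
- arm.read_dq(): joint speeds.
- arm.read_effort(): joint torques, N m.
- arm.read_tool_pos(): TCP position.
- arm.read_eef_rot(): TCP orientation.
- arm.read_ft_force(): force on the tool from outside, world axes, zero at the start.
- arm.read_wrist_torque(): the same for the moment, N m.
- arm.read_opening(): opening from 0.0 (shut) to 1.0 (fully open).
Only numpy, scipy, OpenCV 4.12 (cv2) and the standard library are available. Lean on these libraries where they do the work, as an engineer would, in place of code of your own. Each camera call takes 0.05 s, during which the arm holds its last target.

## Working session

There is one attempt and no reset: what is moved stays moved. The work goes in short steps, each a Python script; the robot and the scene stay as the last script left them, time stands still between calls to the robot, and variables do not carry over. Pictures are saved under pics/ and viewed, and the job is handed in when it is done.

```bash
mkdir -p pics; ls
python3 - <<'E'
from station import arm, snapshot, camera_info
import cv2
for n in ("side","top"):
    cv2.imwrite(f"pics/{n}0.png",snapshot(n)); print(n,camera_info(n))
print(arm.read_time(),arm.read_tool_pos(),arm.read_eef_rot(),arm.read_opening())
E
```

```text
pics
side {'fx': 512.305974025182, 'fy': 512.305974025182, 'cx': 319.8516543981734, 'cy': 235.12456024126172, 'R': array([[ 0.97902052, -0.20270851,  0.02069035],
       [-0.08071359, -0.47903851, -0.87407518],
       [ 0.18709395,  0.85406754, -0.48534986]]), 't': array([-0.55127618,  0.09084665,  0.85481444])}
top {'fx': 575.0399346264348, 'fy': 575.0399346264348, 'cx': 334.0944500035944, 'cy': 249.4099219865933, 'R': array([[-0.01950723, -0.99970358, -0.01456799],
       [-0.99032636,  0.02132225, -0.13710967],
       [ 0.13737965,  0.01175243, -0.99044874]]), 't': array([-0.06073491,  0.56652141,  0.97831923])}
0.1 [0.2182709  0.61169104 0.30285879] [ 0.11976115  0.69688508 -0.12139338  0.69661474] 0.9978893155677543
```

View pics/side0.png

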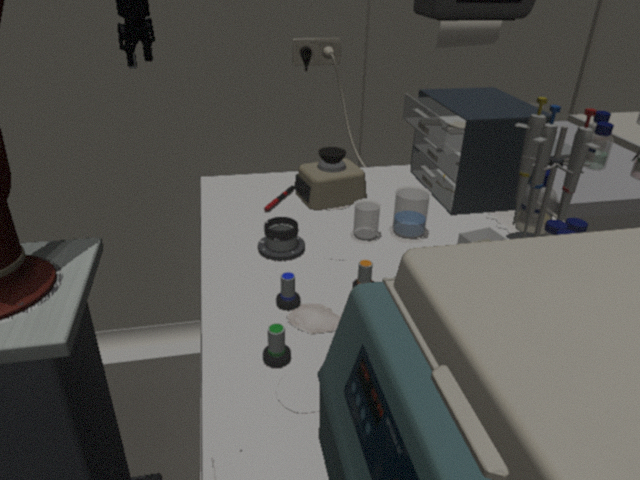

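View pics/top0.png

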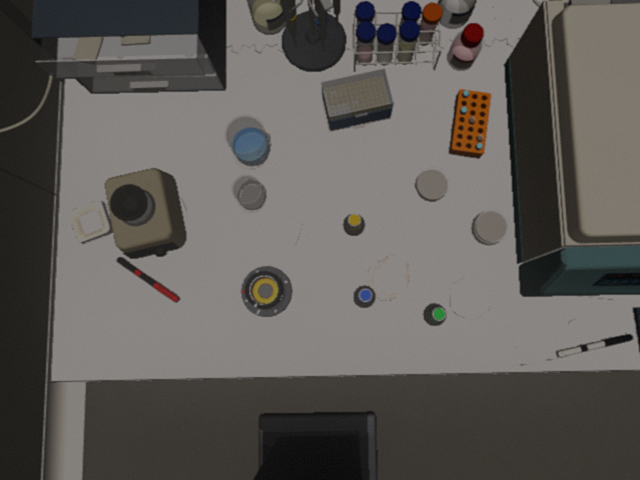

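The side view shows the barrel near (282,238), blue at (288,290), green at (277,345), and amber at (365,270) with its flange partly hidden by the centrifuge. The top view shows amber's glass near (355,221), and the barrel near (266,291). I'll zoom in to measure.

Run:
```python
import cv2,numpy as np
t=cv2.imread("pics/top0.png"); s=cv2.imread("pics/side0.png")
f=lambda im,x,y,w,k:cv2.convertScaleAbs(cv2.resize(im[y:y+w,x:x+w],None,fx=k,fy=k,interpolation=cv2.INTER_CUBIC),alpha=1.6)
a=np.hstack([f(t,232,257,66,6),f(t,322,190,66,6)])
cv2.imwrite("pics/zt.png",a)
a=np.hstack([f(s,250,205,66,6),f(s,332,245,66,6)])
cv2.imwrite("pics/zs.png",a)
```

```text
(no output)
```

View pics/zt.png

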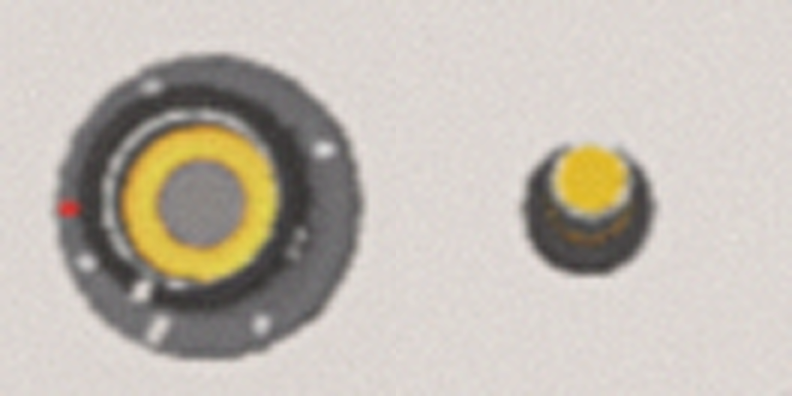

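View pics/zs.png

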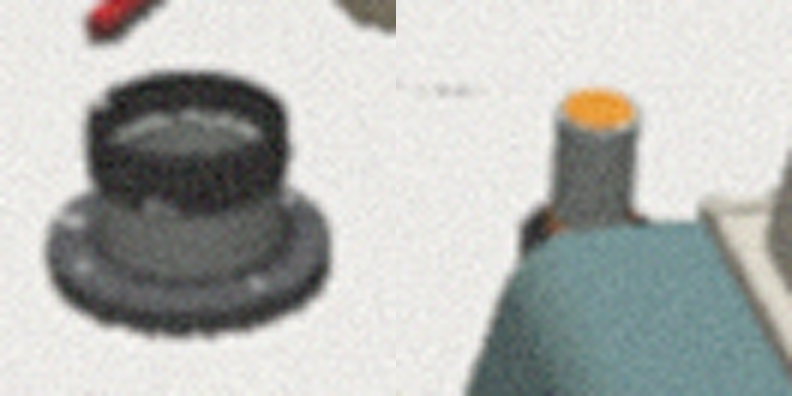

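```bash
cat > h.py <<'E'
import cv2,numpy as np
from scipy.optimize import minimize
from station import arm, snapshot, camera_info
C={n:camera_info(n) for n in("side","top")}
def proj(n,X):
    c=C[n];p=np.atleast_2d(X)@c["R"].T+c["t"]
    return np.c_[c["fx"]*p[:,0]/p[:,2]+c["cx"],c["fy"]*p[:,1]/p[:,2]+c["cy"]]
def ray(n,u,v,z):
    c=C[n];d=c["R"].T@[(u-c["cx"])/c["fx"],(v-c["cy"])/c["fy"],1];o=-c["R"].T@c["t"]
    return (o+d*(z-o[2])/d[2])
def cent(m):
    k,l,st,ce=cv2.connectedComponentsWithStats(m.astype(np.uint8))
    i=1+np.argmax(st[1:,4]);return ce[i],st[i],l==i
TH=np.linspace(0,2*np.pi,60)
def sil(n,xy,parts,S=8):
    m=np.zeros((480*1,640),np.uint8)
    for r,z0,z1 in parts:
        P=np.vstack([np.c_[xy[0]+r*np.cos(TH),xy[1]+r*np.sin(TH),0*TH+z] for z in(z0,z1)])
        h=cv2.convexHull(proj(n,P).astype(np.float32))
        cv2.fillPoly(m,[np.round(h*256).astype(np.int32)],255,shift=8,lineType=cv2.LINE_AA)
    return m/255.
def fit(n,mask,xy0,parts):
    f=lambda p:np.abs(sil(n,p,parts)-mask).sum()
    r=minimize(f,xy0,method="Nelder-Mead",options=dict(initial_simplex=np.array(xy0)+[[0,0],[.006,0],[0,.006]],xatol=1e-4))
    return r.x,r.fun,mask.sum()
BAR=[(.046,0,.010),(.029,0,.04),(.032,.034,.054)]
CELL=[(.020,0,.012),(.012,0,.054)]
E
python3 - <<'E'
from h import *
t=cv2.imread("pics/top0.png");s=cv2.imread("pics/side0.png")
def win(im,x,y,w):
    m=np.zeros(im.shape[:2],bool);m[y-w:y+w,x-w:x+w]=1;return m
def obj(im,x,y,w,thr):
    bg=np.median(im[y-w:y+w,x-w:x+w].reshape(-1,3),0) 
    hsv=cv2.cvtColor(im,cv2.COLOR_BGR2HSV)
    m=((hsv[...,2]<thr)|(hsv[...,1]>90))&win(im,x,y,w)
    k=cv2.morphologyEx(m.astype(np.uint8),cv2.MORPH_CLOSE,np.ones((5,5)))
    return cent(k)
for im,x in((t,(300,330)),(s,(330,300))):print(im[x[1],x[0]])
hsv=cv2.cvtColor(t,cv2.COLOR_BGR2HSV);hs=cv2.cvtColor(s,cv2.COLOR_BGR2HSV)
c,st,_=cent((hsv[...,1]>120)&win(t,355,220,12)&(hsv[...,2]>110));print("amber top",c,st,ray("top",*c,.054))
c,st,_=cent((hs[...,1]>120)&win(s,365,263,8)&(hs[...,2]>110));print("amber side",c,st,ray("side",*c,.054))
bgt=t[330,300].max();
c,st,m=obj(t,266,291,32,105);print(c,st);b0=ray("top",*c,.01)[:2];print("bar top",b0,fit("top",m,b0,BAR))
c,st,m=obj(s,282,238,34,105);print(c,st);print("bar side",fit("side",m,b0,BAR))
c,st,m=obj(t,355,224,20,105);print(c,st);a=ray("top",*c,.01)[:2];print("cell top",fit("top",m,a,CELL))
c,st,_=cent((hsv[...,1]>100)&win(t,266,291,20));print("spacer",c,st,ray("top",*c,.022))
E
```

```text
[132 134 138]
[143 148 146]
amber top [354.02222222 219.46666667] [349 215  11  10  90] [ 0.61524841 -0.10849022  0.054     ]
amber side [365.22 262.62] [360 260  11   6  50] [ 0.61657749 -0.10818183  0.054     ]
[266.37676916 291.09419229] [ 241  266   52   51 2049]
bar top [0.4958655  0.05159746] (array([0.49637027, 0.05201919]), np.float64(114.39999999999999), np.int64(2049))
[281.0239705  239.77012907] [ 258  217   47   44 1627]
bar side (array([0.49779224, 0.05416449]), np.float64(119.83529411764707), np.int64(1627))
[353.55643045 224.70866142] [343 214  22  22 381]
cell top (array([ 0.61410525, -0.10864999]), np.float64(57.38823529411765), np.int64(381))
spacer [264.34666667 290.23466667] [252 278  26  26 375] [0.49665608 0.05364381 0.022     ]
```

The views agree to about 2 mm: amber at (0.615, -0.1085), barrel at (0.497, 0.053). The radii (0.62 m and 0.50 m) are within reach. Next I'll get the ring's starting angle and check the IK for candidate yaws.

```bash
cat >> h.py <<'E'
from scipy.spatial.transform import Rotation as Rn
def ori(psi):
    c,s=np.cos(psi),np.sin(psi)
    return Rn.from_matrix(np.array([[0,0,-1],[c,s,0],[s,-c,0]]).T).as_quat()
B=np.array([.497,.0528]);A=np.array([.6153,-.1085])
E
python3 - <<'E'
from h import *
l=ray("top",232+142/6,257+290/6,.054)[:2]-B; w=ray("top",232+159/6,257+330/6,.01)[:2]-B; r=ray("top",232+69/6,257+209/6,.01)[:2]-B
for v in(l,w,r):print(np.linalg.norm(v),np.arctan2(v[1],v[0]))
R=Rn.from_quat(arm.read_eef_rot()).as_matrix();print(R.round(2))
for psi in np.arange(-3.14,3.2,.3927):
    a=arm.ik([*A,.2],ori(psi));b=arm.ik([*B,.1],ori(psi))
    print(round(psi,2),None if a is None else np.round(a,2)[[0,6]],None if b is None else np.round(b,2))
E
```

```text
0.03053210042784111 2.752770113547598
0.04052758852807937 2.812856997651831
0.04017854905259975 1.6111672860887851
[[-0.    0.34  0.94]
 [-0.    0.94 -0.34]
 [-1.   -0.    0.  ]]
-3.14 [-0.42 -2.2 ] [ 0.12  0.73 -0.41  2.03  0.6   0.49  2.41]
-2.75 [-0.42 -1.81] [ 0.18  0.75 -0.51  2.03  0.71  0.53  2.7 ]
-2.35 [-0.42 -1.41] [-0.78  1.04  1.13  2.06 -1.23  0.97 -1.31]
-1.96 [-0.36 -1.14] [-0.61  0.84  0.75  2.06 -0.98  0.65 -1.15]
-1.57 [-0.26 -0.9 ] [-0.46  0.76  0.48  2.05 -0.72  0.51 -1.01]
-1.18 [-0.22 -0.56] [-0.42  0.74  0.42  2.05 -0.64  0.48 -0.69]
-0.78 [-0.17 -0.23] [-0.38  0.73  0.35  2.05 -0.54  0.45 -0.4 ]
-0.39 [-0.13  0.09] [-0.33  0.72  0.27  2.05 -0.44  0.43 -0.11]
0.0 [-0.08  0.42] [-0.29  0.71  0.21  2.05 -0.34  0.42  0.18]
0.39 [-0.03  0.75] [-0.24  0.71  0.14  2.04 -0.23  0.41  0.47]
0.79 [0.02 1.08] [-0.2   0.7   0.07  2.04 -0.11  0.4   0.75]
1.18 [0.07 1.41] [-0.15  0.7   0.    2.04 -0.    0.4   1.03]
1.57 [0.12 1.74] [-0.1   0.7  -0.08  2.04  0.13  0.41  1.29]
1.97 [0.18 2.06] [-0.04  0.71 -0.16  2.04  0.26  0.42  1.56]
2.36 [0.24 2.37] [ 0.01  0.71 -0.24  2.04  0.38  0.44  1.84]
2.75 [0.32 2.67] [ 0.06  0.72 -0.32  2.04  0.49  0.46  2.12]
3.14 [-0.42 -2.2 ] [ 0.12  0.73 -0.41  2.03  0.6   0.49  2.41]
```

The ring line sits at about 0.06 rad. The two foot marks come out 1.20 rad apart, as they should. Now I'll grasp the amber filter.

Run:
```python
from h import *
arm.movep([*A,.20],ori(0));print(arm.read_time(),arm.read_tool_pos())
arm.line_to([*A,.110],.12)
arm.move_gripper(0.0,30);print("open",arm.read_opening(),arm.read_ft_force(),arm.read_wrist_torque(),arm.read_tool_pos())
cv2.imwrite("pics/top1.png",snapshot("top"));s=snapshot("side");print(arm.read_time())
cv2.imwrite("pics/s1.png",cv2.convertScaleAbs(cv2.resize(s[180:300,300:440],None,fx=5,fy=5,interpolation=2),alpha=1.6))
```

```text
3.0167 [ 0.61566201 -0.10702775  0.1999768 ]
open 0.2586522137433975 [-0.65135078  0.1711599   1.74875949] [0.01699053 0.14941296 0.02254232] [ 0.61534833 -0.10850179  0.11034855]
4.6083
```

View pics/s1.png

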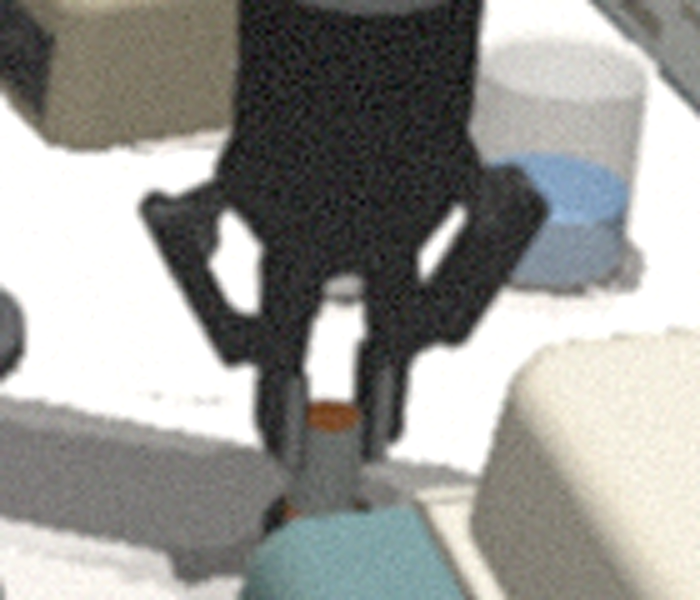

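The pads hold the amber neck's top; the glass is at about (330,415) in the crop, and the tips stay well clear of the flange. Now lift, carry it over the barrel, and check.

Run:
```python
from h import *
arm.line_to([*A,.20],.15)
arm.line_to([*B,.20],.2)
arm.pause(.3)
print("open",arm.read_opening(),arm.read_ft_force(),arm.read_tool_pos())
t=snapshot("top");s=snapshot("side");print(arm.read_time())
f=lambda im,x,y,w,k:cv2.convertScaleAbs(cv2.resize(im[y:y+w,x:x+w],None,fx=k,fy=k,interpolation=2),alpha=1.6)
cv2.imwrite("pics/2.png",np.hstack([f(t,210,235,100,4),f(s,220,160,100,4)]))
# expected silhouettes: cell axis at B, bottom z .09 
print(proj("side",[[*B,.09],[*B,.144]]))
```

```text
open 0.2556136478859009 [-0.83568599  0.27706638  0.16350504] [0.49727832 0.05218457 0.19996694]
6.9083
[[280.15883363 206.39653595]
 [279.65188461 179.38279787]]
```

View pics/2.png

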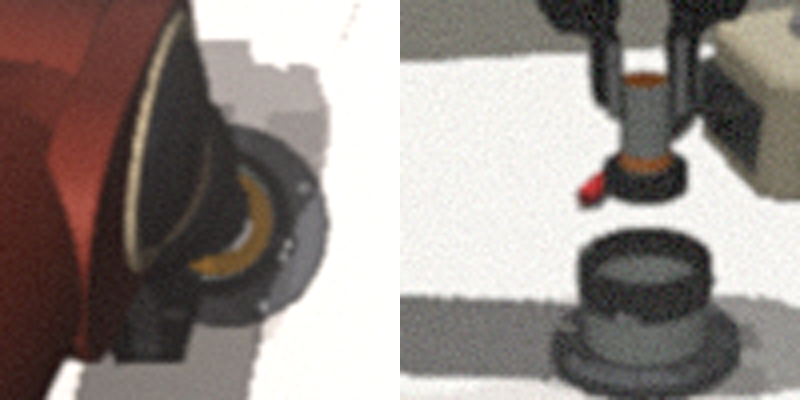

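The cell hangs upright, with its axis at column ~645 in the crop against ~645 for the ring, so they line up. Lowering it with force checks.

Run:
```python
from h import *
arm.line_to([*B,.172],.1)
z=.172
f0=arm.read_ft_force();print(f0)
for z in (.160,.150,.142,.137,.134,.1325,.131):
    arm.line_to([*B,z],.05); f=arm.read_ft_force()-f0
    print(z,f.round(2),arm.read_tool_pos().round(4))
    if f[2]>4 or np.hypot(*f[:2])>5: break
s=snapshot("side");print(arm.read_time(),arm.read_opening())
cv2.imwrite("pics/3.png",cv2.convertScaleAbs(cv2.resize(s[170:270,220:340],None,fx=5,fy=5,interpolation=2),alpha=1.6))
```

```text
[ 0.55650154  0.41813244 -0.88488336]
0.16 [-0.69 -0.41  0.62] [0.4968 0.0528 0.1598]
0.15 [-1.23 -0.77  0.6 ] [0.4968 0.0528 0.1496]
0.142 [-0.87 -0.82  1.03] [0.4968 0.0528 0.1416]
0.137 [-0.71 -0.14 -0.16] [0.4968 0.0528 0.1367]
0.134 [-0.8  -0.55  1.02] [0.4969 0.0528 0.1339]
0.1325 [-0.53 -0.74  0.76] [0.497  0.0528 0.1325]
0.131 [-3.48 -0.45  9.89] [0.497  0.0527 0.1322]
9.4417 0.2495152232810747
```

View pics/3.png

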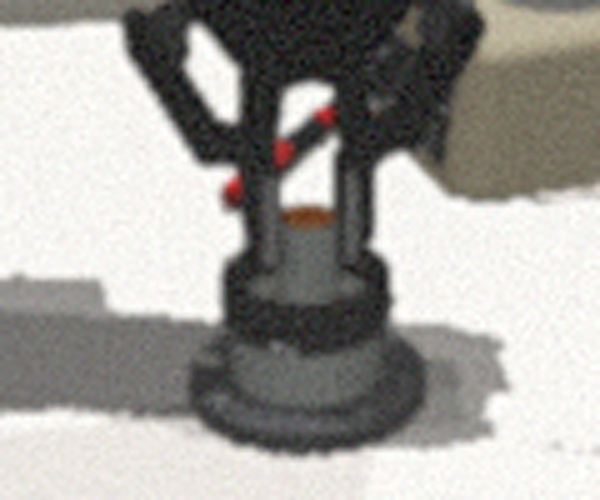

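Contact came at TCP z = 0.132, exactly the seating height expected. Releasing, rising, and checking.

Run:
```python
from h import *
arm.move_gripper(1.0)
arm.line_to([*B,.20],.15)
arm.movep([*B,.20],ori(.6));print(arm.read_joint_positions().round(2))
s=snapshot("side");t=snapshot("top");print(arm.read_time(),arm.read_opening())
f=lambda im,x,y,w,k:cv2.convertScaleAbs(cv2.resize(im[y:y+w,x:x+w],None,fx=k,fy=k,interpolation=2),alpha=1.6)
cv2.imwrite("pics/4.png",np.hstack([f(t,220,245,80,5),f(s,242,190,80,5)]))
print(proj("side",[[*B,.076]]))
```

```text
[-0.3   0.54  0.22  1.98 -0.19  0.65  0.64]
11.3 0.9996263994045442
[[280.28572753 213.15831727]]
```

View pics/4.png

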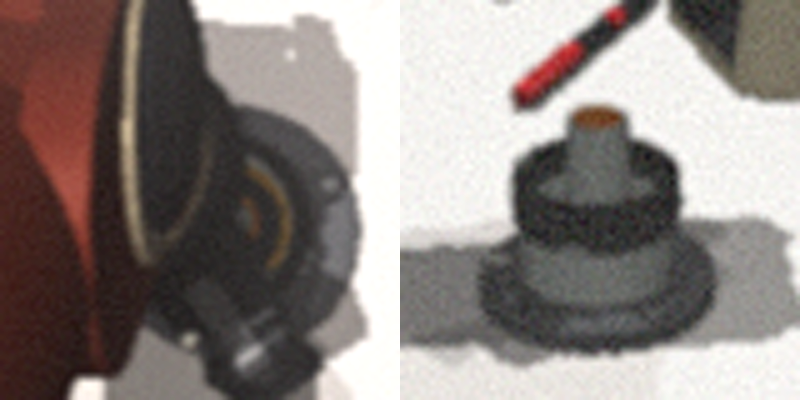

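The filter stands upright in the barrel: its glass is at about (281.6,213.6) against (280.3,213.2) expected for the seated height. Next, grip the ring and turn it.

Run:
```python
from h import *
arm.line_to([*B,.125],.15)
f0=arm.read_ft_force()
arm.line_to([*B,.100],.06);print((arm.read_ft_force()-f0).round(1))
arm.move_gripper(0.0,60);print(arm.read_time(),arm.read_opening(),arm.read_ft_force().round(1),arm.read_tool_pos().round(4))
s=snapshot("side")
cv2.imwrite("pics/5.png",cv2.convertScaleAbs(cv2.resize(s[150:270,210:350],None,fx=5,fy=5,interpolation=2),alpha=1.6))
```

```text
[-0.4  0.3 -0.1]
12.8583 0.7338561886185639 [-3.5 -2.1  7.2] [0.4961 0.0522 0.1009]
```

View pics/5.png

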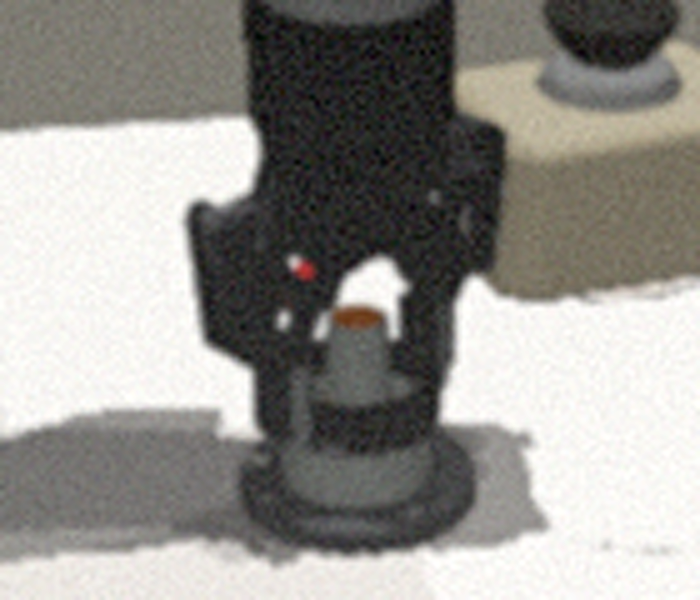

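The ring is held (0.734 opening is about 62–64 mm), and the pads overlap it down to near its lower edge. Now turn it in steps.

Run:
```python
from h import *
q0=np.array(arm.read_joint_positions());q=q0.copy()
for d in (.1,.3,.5,.7,.9,1.05,1.14,1.18):
    q[6]=q0[6]-d;arm.move_j(q.tolist())
    m=arm.read_wrist_torque();f=arm.read_ft_force()
    print(d,round(arm.read_time(),2),round(q0[6]-arm.read_joint_positions()[6],3),f.round(1),m.round(2),arm.read_tool_pos().round(4))
    if np.linalg.norm(f)>40 or abs(m[2])>1.6: break
s=snapshot("side");print(arm.read_opening())
cv2.imwrite("pics/6.png",cv2.convertScaleAbs(cv2.resize(s[150:270,210:350],None,fx=5,fy=5,interpolation=2),alpha=1.6))
```

```text
0.1 13.16 0.098 [-0.4 -0.5 -0.5] [-0.01  0.1  -0.06] [0.496  0.0522 0.101 ]
0.3 13.47 0.296 [ 0.1 -0.1 -2.8] [ 0.01  0.01 -0.05] [0.496  0.0522 0.1008]
0.5 13.78 0.495 [ 1.3  0.5 -4.5] [ 0.   -0.07 -0.08] [0.496  0.0522 0.1007]
0.7 14.08 0.694 [ 1.1  0.6 -7.9] [ 0.   -0.13 -0.01] [0.4959 0.0522 0.1005]
0.9 14.39 0.894 [  1.7   1.  -12.4] [ 0.01 -0.41 -0.04] [0.4959 0.0522 0.1004]
1.05 14.66 1.044 [  2.    0.3 -16.5] [ 0.07 -0.5  -0.03] [0.4959 0.0522 0.1003]
1.14 14.91 1.134 [  2.8   0.6 -19.2] [ 0.1  -0.64  0.23] [0.4959 0.0522 0.1003]
1.18 15.16 1.175 [  3.3  -0.8 -21.8] [-0.06 -0.7   1.04] [0.4959 0.0523 0.1004]
0.7272348911742962
```

View pics/6.png

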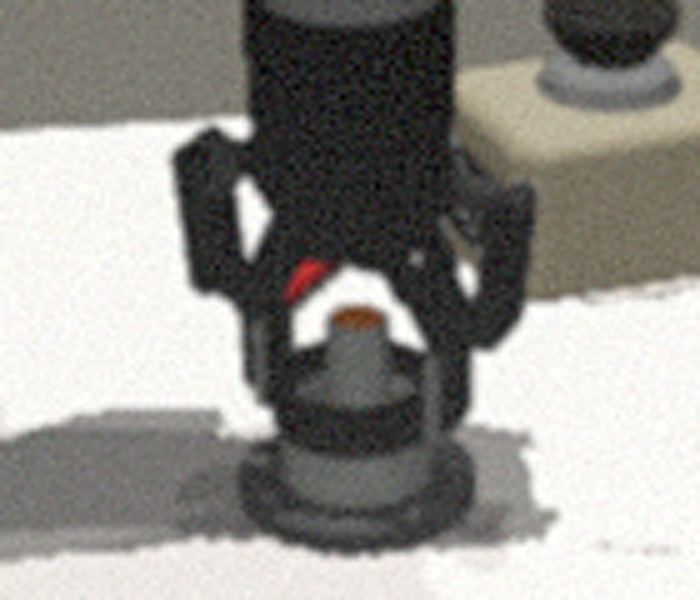

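The moment rises to 1.04 N m from about 1.14 rad of turn, so with the starting 0.06 rad the ring is at its stop. Ease off, release, move clear, and look.

Run:
```python
from h import *
q=np.array(arm.read_joint_positions());q[6]+=.02;arm.move_j(q.tolist());print(arm.read_wrist_torque().round(2))
arm.move_gripper(1.0)
p=arm.read_tool_pos();arm.line_to([p[0],p[1],.20],.12)
arm.movep([.42,.40,.30],ori(.3))
arm.pause(.3)
s=snapshot("side");t=snapshot("top");print(arm.read_time(),arm.read_opening(),arm.read_ft_force().round(1),arm.read_tool_pos())
cv2.imwrite("pics/top7.png",t);cv2.imwrite("pics/side7.png",s)
f=lambda im,x,y,w,k:cv2.convertScaleAbs(cv2.resize(im[y:y+w,x:x+w],None,fx=k,fy=k,interpolation=2),alpha=1.6)
cv2.imwrite("pics/7.png",np.hstack([f(t,232,257,66,6),f(s,250,200,66,6)]))
print(proj("side",[[*B,.076]]),proj("top",[[*B,.076]]))
```

```text
[-0.06 -0.68  0.67]
18.5833 0.9947832071279793 [0.1 0.2 0.1] [0.42026234 0.39960588 0.29992225]
[[280.28572753 213.15831727]] [[260.54094442 287.88700493]]
```

View pics/7.png

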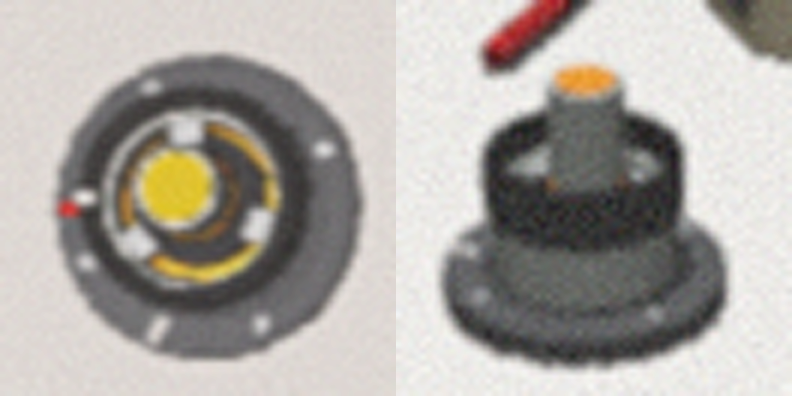

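The white line at crop (87,197) stands at the red mark (69,209), and three jaws lie over the flange. The glass centre is at about (261.5,288.3) against (260.5,287.9) expected, so within 2 mm. One numeric check of the angle, then hand in.

Run:
```python
from h import *
from station import ticket
l=ray("top",232+87/6,257+197/6,.052)[:2]-B
print(np.linalg.norm(l),2.812-np.arctan2(l[1],l[0]),abs(arm.read_dq()).max(),arm.read_time())
ticket.finish_job()
```

```text
0.027781037219729212 1.2015562402129851 0.004563830621552072 18.5833
the job is handed in; nothing more can be done
```

The amber filter is seated in the barrel, the clamp ring is turned clockwise to its stop, and I handed the job in at 18.6 s of the 48 s allowed. The job gives no verdict, so this rests on my own checks.

- **Filter:** It touched down at the expected seat height (TCP z 0.132 m) while the ring was still at about 0.06 rad. In the last pictures it stands upright, with its glass within about 2 mm of the barrel axis and all three jaws over its flange.
- **Ring:** The moment on the wrist rose to about 1.0 N m after roughly 1.14 rad of turning, which is the stop. The last top view puts the ring's line at the red mark, about 1.20 rad. The line's measured radius was 27.8 mm, against 30.5 mm at the start; I put this down to pixel reading and calibration error.
- **Robot:** The gripper is open and the arm stands clear of the barrel, with no contact force.

The largest force I read at the wrist was about 22 N, pulling down while the ring sank during the turn. The only disagreement was 1–2 mm in the barrel's position between the two cameras, which is within the stated calibration. No check failed.

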